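Pour-density test: fill the hopper, hold the shutter open

ROBOT

A 6-joint arm with a two-finger parallel gripper is mounted at the origin on the work surface. World frame = base frame: x ahead of the robot, y to its left, z up, the work surface at z = 0. Lengths are in m, angles in rad, forces in N, time in s.
With the tool pointing down it reaches from about 0.35 to 0.775 m from the base axis. Payload 7.3 kg.
Tool frame: the origin (TCP) lies between the finger pads; the fingertips stand 17 mm ahead of it and the grasp point (between the pads) lies 2 mm behind it; z points along the fingers, y is the direction in which the jaws open and shut (so a half turn about z gives the same grasp; the last joint's range is limited). The gripper opens to 92 mm and grips with 3 to 60 N. Pads are 19 mm wide; open, the fingers measure 130 mm over their backs; the gripper's body (75 mm by 190 mm) begins 47 mm behind the grasp point.
Start: joints at [-1.474, 0.342, 1.524, -0, 1.275, -0.146], TCP at [0.126, -0.51, 0.244] pointing down, gripper open.
Joint ranges: [-2.53, 2.53], [-0.77, 2.02], [0.04, 2.7], [-1, 4.14], [0.28, 2.66], [-3.11, 3.11]. Speed limits (rad/s): [2.57, 2.57, 3.14, 3.14, 3.14, 3.14].

INTERFACE

Orientations are given as [roll, pitch, yaw] about the fixed x, y, z axes, in that order (R = Rz(yaw) Ry(pitch) Rx(roll)).
In Python, from cell import sensors, vision, hand_in gives the robot as it stands.
- The arm moves only by the tool step_arm, never from a script. Its argument "series" is a list of rows, each a list of 5 numbers: the opening, from 0 (shut) to 1 (fully open), then the shift along the world's x, y, z each as a share of 25 mm, from -1 to 1, then the turn about the world's z as a share of 0.08 rad, from -1 to 1. A call has 1 to 12 rows; each row shifts and turns the commanded pose from where the row before left it; what a row does not reach is not made up. A row lasts 1/10 s, in which the tool goes at most 50 mm and 8.59 degrees, less where a joint would pass 70% of its speed; a pose out of reach is approached as far as the arm can. A call with a number of a shift or a turn outside -1 to 1 is refused whole. A call with a gripper value outside its range is refused whole. The fingers move at their own pace and stop on an object; "squeeze" is the grip in N (left out, the last holds). Time passes only in rows, so rows that do not move let the fingers close. It gives the time, the measured TCP pose, the force and the opening at its end, in the units of the state.
- sensors.observe(): the state, without advancing time (a new reading comes with each control period).
- vision.read_camera(name): name is "scene" or "top" or "wrist"; returns a dict with "pixels" (384x512x3 uint8, blue, green, red), "range_z" (384x512 float32, m along the optical axis (not along the pixel's ray), 0 where there is no reading), "camera_matrix" (3x3 intrinsics, pixels), "pose" (4x4, takes a point from camera to world coordinates). Camera axes: x right, y down, z forward; pixel columns grow to the right and rows downward; lengths in m; the calibration is good to about 2 mm. A picture is of the moment at which its call begins.
- hand_in(): hands the job in, once; it reports no verdict.
The state is a dict: "time": time; "qpos": joint angles; "qvel": joint speeds; "joint_efforts": joint torques, N m; "tool_pos": TCP position; "tool_rot": TCP orientation; "contact_force": force on the tool from outside, world axes, zero at the start; "torque": the same for the moment, N m; "opening": finger opening in m.
Only numpy, scipy, OpenCV 4.12 (cv2) and the standard library are available. Lean on these libraries where they do the work, as an engineer would, in place of code of your own. Each camera call takes 0.05 s, during which the arm holds its last target.

TASK

Run the pour-density test on the ceramic balls: with the tester's shutter shut, tip all the balls out of the full steel beaker into the tester's hopper, then stand the empty beaker upright on the bench and let go of it. Then take the upright black grip of the spring-return shutter and pull it straight out until the line engraved across the blade is level with the front edge of the tester's deck, so that the balls drop into the measuring cup, and keep it there: the job finishes while you are still holding the shutter at the line. The cup stays on its seat, and the other things on the bench stay where they are.

Things in the scene. Friction and masses are not known exactly. Their poses are not given: they have to be found in the camera images.
- beaker_mid (a point): the full beaker: round, stainless steel, no handle or spout, 75 mm tall, slightly flared: outer diameter 57 mm at the foot, 62 mm half-way up, 67 mm at the rim; it holds the six balls and stands on the bench, mouth up. An empty twin stands elsewhere (they may be in either place). The point lies on its axis half-way up (37.5 mm above its foot); z points out of its mouth
- ball0_center (a point): white ceramic ball, diameter 18 mm, 12 g (its centre), one of six alike, all lying in the bottom of the full beaker at the start, none higher than 35 mm above the bench
- ball1_center (a point): another of the six balls
- ball2_center (a point): another of the six balls
- ball3_center (a point): another of the six balls
- ball4_center (a point): another of the six balls
- ball5_center (a point): another of the six balls
- tester: the pour-density tester, fixed to the bench: a grey base 190 x 240 mm, 20 mm high, four steel posts and on them an aluminium deck 170 mm (x) by 150 mm (y), top 98 mm above the bench, carrying the round steel hopper; the shutter runs under the deck. Origin on the bench below the hopper's axis; z up; the shutter pulls out along the tester's own -y
- hopper_rim (a point): centre of the hopper's mouth, 160 mm above the bench; the rim measures 120 mm outside and 115 mm inside; the funnel narrows to a 52 mm throat whose bottom is closed by the shutter blade (blade top 90 mm above the bench)
- guide_edge (a point): middle of the front (-y) edge of the deck, 75 mm from the hopper's axis, at the level of the blade's top: the mark is read against this edge
- shutter (a joint): how far the shutter is pulled out, in m: 0 = shut; at 0.058 the engraved line is level with the deck's front edge and the blade's hole is right under the throat; further out the hole starts to close again; stop at 0.078. Two return springs pull it shut: about 4 N at the start, 9 N at the line; let go, it snaps shut
- shutter_grip (a point): the shutter's pull: an upright black grip, 46 mm wide (tester x), 12 mm thick (tester y), from 94 to 142 mm above the bench, on a steel crosshead 128 mm wide in front of the deck. The point is its middle, 122 mm above the bench (z up) and, when shut, 104 mm out (-y) from the hopper's axis; 38 mm of free space lie between it and the hopper's rim
- shutter_line (a point): middle of the dark line engraved across the top of the steel blade; hidden under the deck when shut, it comes out from under the deck's front edge after 58 mm of pull
- cup_mid (a point): the measuring cup: a round aluminium cup standing under the hopper on the tester's base, 74 mm across, 58 mm tall, wall 3 mm, floor 5 mm thick. The point lies on its axis half-way up; z points up. It is not to be handled
- cup: the same cup; the origin is the centre of its underside
- beaker: the same full beaker; origin at the centre of its underside. Wall 2.5 mm, floor 5 mm thick, about 140 g empty; any ordinary grip across its outside holds it
- cup_seat (a point): centre of the cup's round seat on the tester's base, 20 mm above the bench, below the hopper's axis
- spare_beaker_mid (a point): the empty steel beaker, same size as the full one (point half-way up on its axis): a bystander
- wash_bottle_mid (a point): white plastic wash bottle, diameter 64 mm, 180 mm tall with its bent spout, point 65 mm up: a bystander
- dish_mid (a point): small white porcelain dish, diameter 60 mm, 14 mm high: a bystander
- brush_grip (a point): small cleaning brush with wooden handle, 170 mm long, lying on the bench (point in its handle): a bystander
- tip_rack_mid (a point): grey pipette-tip rack 118 x 82 mm, 56 mm high: a bystander
There are look-alikes about, which are no part of the job. What is shaped like the beaker but yellow is not meant.

How it is judged:
On the way, in this order (a step that is already met when the one before it is completed fails the run):
1. all six balls lie in the hopper, the shutter shut (z of ball0_center in the frame of tester between 0.092 and 0.162 m and horizontal distance between each of ball0_center, ball1_center, ball2_center, ball3_center, ball4_center, ball5_center and hopper_rim below 0.06 m and z of ball1_center in the frame of tester between 0.092 and 0.162 m and z of ball2_center in the frame of tester between 0.092 and 0.162 m and z of ball3_center in the frame of tester between 0.092 and 0.162 m and z of ball4_center in the frame of tester between 0.092 and 0.162 m and z of ball5_center in the frame of tester between 0.092 and 0.162 m and value of joint shutter below 0.008 m), for 0.3 s.
2. the empty beaker stands upright on the bench, let go (angle between beaker_mid's own z axis and vertical below 0.08 rad and height (world z) of beaker_mid between 0.034 and 0.0405 m and contact force between beaker and the fingers below 0.05 N and linear speed of beaker below 0.02 m/s), for 0.3 s.
3. the shutter is held at its line and all six balls have dropped into the cup (value of joint shutter between 0.052 and 0.064 m and velocity of joint shutter between -0.01 and 0.01 m/s and contact force between shutter and the fingers above 3 N and contact force between shutter and beaker below 0.2 N and z of ball0_center in the frame of cup_mid between -0.029 and 0.03 m and horizontal distance between each of ball0_center, ball1_center, ball2_center, ball3_center, ball4_center, ball5_center and cup_mid below 0.034 m and z of ball1_center in the frame of cup_mid between -0.029 and 0.03 m and z of ball2_center in the frame of cup_mid between -0.029 and 0.03 m and z of ball3_center in the frame of cup_mid between -0.029 and 0.03 m and z of ball4_center in the frame of cup_mid between -0.029 and 0.03 m and z of ball5_center in the frame of cup_mid between -0.029 and 0.03 m), for 0.5 s.
At the end, for the whole second after the job is handed in: the fingers still hold the shutter (over 3 N on it, at rest, nothing else wedging it) with its line within 6 mm of the deck's front edge; all six balls lie in the cup, which stands within 8 mm of its seat; the beaker stands upright on the bench, untouched (all of step 2 and all of step 3 and distance between cup and cup_seat below 0.008 m and angle between cup_mid's own z axis and vertical below 0.08 rad); the arm keeps its last pose, push and grip.
It fails at once if another thing on the bench is shifted by more than 30 mm (distance of any of spare_beaker_mid, wash_bottle_mid, dish_mid, brush_grip, tip_rack_mid from where it was at the start of the episode above 0.03 m).
It also fails if it takes over 72 s, if anything falls off the work surface, if the arm or the gripper's body presses on something with over 40 N, if the wrist force passes 120 N, or if a joint passes its speed limit or range.

## Working session

There is one attempt and no reset: what is moved stays moved. The work goes in short steps, Python scripts to look and compute and a tool call to move; the robot and the scene stay as the last step left them, time stands still between calls to the robot, and variables do not carry over. Pictures are saved under pics/ and viewed, and the job is handed in when it is done.

Besides the shell and the picture viewer there is one more tool, called after "Request:" as name([rows], argument=value, ...), one row to a line, values as JSON. step_arm: Moves the arm, as the interface text tells. Its arguments: {"type":"object","properties":{"series":{"type":"array","items":{"type":"array","items":{"type":"number","minimum":-1,"maximum":1}}},"squeeze":{"type":"number"}},"required":["series"]}

```bash
ls; mkdir -p pics
python3 - <<'E'
from cell import sensors, vision
import cv2
print(sensors.observe())
for n in ["scene","top","wrist"]:
    r=vision.read_camera(n); cv2.imwrite(f"pics/{n}0.png",r["pixels"]); print(n,r["pose"].round(3).tolist(),r["camera_matrix"].round(1).tolist())
E
```

```text
pics
{'time': 0.0, 'qpos': array([-1.47397961e+00,  3.42709730e-01,  1.52504124e+00,  2.48953584e-05,
        1.27541002e+00, -1.46011083e-01]), 'qvel': array([-0.00017045,  0.00057788,  0.00011997, -0.00037015,  0.00056154,
        0.00040301]), 'joint_efforts': array([ 2.16293702e-03, -4.31240094e+01, -2.44220173e+01,  7.19896797e-02,
        5.60198107e-02, -1.26323630e-04]), 'tool_pos': array([ 0.12621981, -0.50919432,  0.24304324]), 'tool_rot': array([-3.14004447e+00, -2.51733306e-04,  2.42820343e-01]), 'contact_force': array([0.46635197, 0.17957174, 0.55360269]), 'torque': array([-0.05259071,  0.00460418,  0.01756125]), 'opening': 0.09165818724097571}
scene [[-0.827, 0.422, -0.372, 0.942], [0.562, 0.601, -0.568, 0.76], [-0.016, -0.679, -0.734, 1.065], [0.0, 0.0, 0.0, 1.0]] [[481.0, 0.0, 260.9], [0.0, 481.0, 195.9], [0.0, 0.0, 1.0]]
top [[0.026, -0.983, 0.182, 0.307], [-0.999, -0.03, -0.021, 0.031], [0.026, -0.182, -0.983, 1.064], [0.0, 0.0, 0.0, 1.0]] [[386.0, 0.0, 254.1], [0.0, 386.0, 193.7], [0.0, 0.0, 1.0]]
wrist [[0.24, -0.939, -0.247, 0.193], [-0.971, -0.233, -0.06, -0.493], [-0.001, 0.255, -0.967, 0.383], [0.0, 0.0, 0.0, 1.0]] [[267.4, 0.0, 251.7], [0.0, 267.4, 188.8], [0.0, 0.0, 1.0]]
```

View pics/scene0.png

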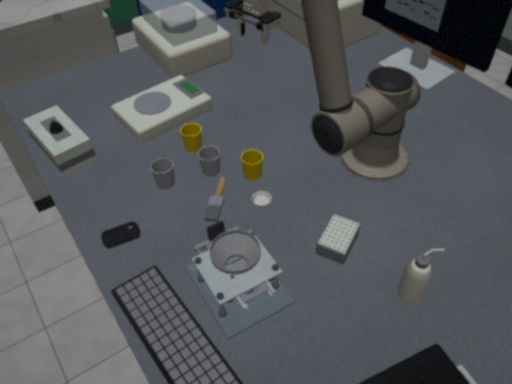

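View pics/top0.png

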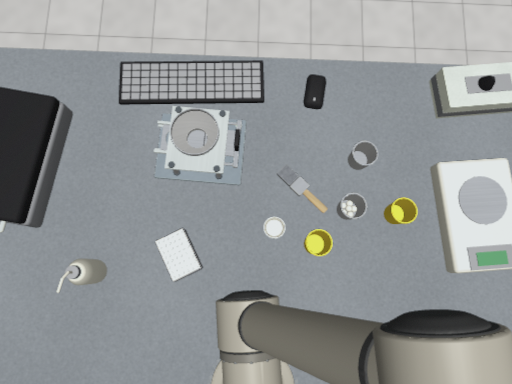

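View pics/wrist0.png

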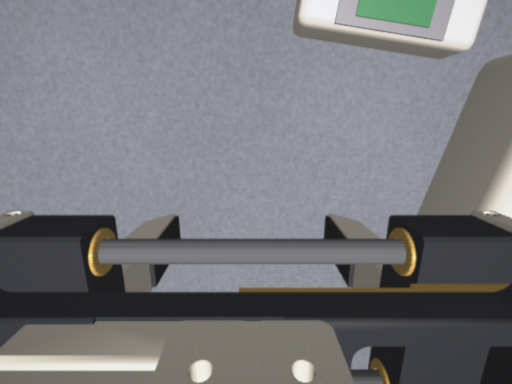

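```bash
cat > h.py <<'E'
from cell import sensors, vision
import cv2, numpy as np
def cloud(n):
    r=vision.read_camera(n); z=r["range_z"]; K=r["camera_matrix"]
    v,u=np.mgrid[:384,:512]
    P=np.stack([(u-K[0,2])/K[0,0]*z,(v-K[1,2])/K[1,1]*z,z],-1)@r["pose"][:3,:3].T+r["pose"][:3,3]
    P[z==0]=np.nan
    return P,r["pixels"],r
def fit(p):
    A=np.c_[2*p,np.ones(len(p))]; s=np.linalg.lstsq(A,(p**2).sum(1),rcond=None)[0]
    return s[:2].round(4), round(float(np.sqrt(s[2]+s[:2]@s[:2])),4)
E
python3 - <<'E'
from h import *
P,px,_=cloud("top")
np.save("top0.npy",P)
def rim(u,v,w,zlo,zhi):
    Q=P[v-w:v+w,u-w:u+w].reshape(-1,3); Q=Q[(Q[:,2]>zlo)&(Q[:,2]<zhi)]
    h=cv2.convexHull(Q[:,:2].astype(np.float32))[:,0]
    c,r=cv2.minEnclosingCircle(h); print(u,v,"n",len(Q),"lsq",fit(h),"mec",np.round(c,4),round(r,4),"zmax",Q[:,2].max().round(4))
for u,v in [(353,207),(365,154),(403,211),(319,243)]: rim(u,v,20,.065,.085)
rim(195,135,34,.150,.17)
for u,v in [(274,228),(293,185),(312,200),(178,255),(85,271),(237,140),(315,92)]:
    print(u,v,P[v,u].round(3))
# grip
Q=P[115:165,225:255]; m=(Q[...,2]>.125)&(Q[...,2]<.155)
print("grip",Q[m].min(0),Q[m].max(0),m.sum(), cv2.minAreaRect(Q[m][:,:2].astype(np.float32)*1000))
# deck
Q=P[100:180,150:240]; m=(abs(Q[...,2]-.098)<.004)
print("deck",cv2.minAreaRect(Q[m][:,:2].astype(np.float32)*1000),m.sum())
Q=P[100:195,145:255]; m=(abs(Q[...,2]-.020)<.004)
print("base",cv2.minAreaRect(Q[m][:,:2].astype(np.float32)*1000),m.sum())
c=cv2.resize(px[90:260,120:430],None,fx=2.5,fy=2.5,interpolation=cv2.INTER_CUBIC); cv2.imwrite("pics/topz.png",c)
E
```

```text
353 207 n 160 lsq (array([ 0.4676, -0.2508]), 0.0343) mec [ 0.4677 -0.251 ] 0.035 zmax 0.0807
365 154 n 164 lsq (array([ 0.6124, -0.285 ]), 0.0342) mec [ 0.6123 -0.2846] 0.0358 zmax 0.0808
403 211 n 173 lsq (array([ 0.4595, -0.3837]), 0.034) mec [ 0.4588 -0.3841] 0.0351 zmax 0.0803
319 243 n 155 lsq (array([ 0.3706, -0.1596]), 0.0342) mec [ 0.3706 -0.1598] 0.0351 zmax 0.0812
195 135 n 277 lsq (array([0.6271, 0.1618]), 0.0598) mec [0.6271 0.1622] 0.0605 zmax 0.164
274 228 [ 0.409 -0.049  0.005]
293 185 [ 0.528 -0.098  0.021]
312 200 [ 0.489 -0.152  0.016]
178 255 [0.328 0.201 0.053]
85 271 [0.283 0.405 0.127]
237 140 [0.613 0.058 0.142]
315 92 [ 0.801 -0.158  0.03 ]
grip [0.59754455 0.05099907 0.12500229] [0.64220677 0.0650855  0.14483354] 95 ((619.8060913085938, 58.01326370239258), (11.910547256469727, 44.32508087158203), 86.44811248779297)
deck ((627.4961547851562, 161.24853515625), (218.88702392578125, 171.92141723632812), 86.6607894897461) 1693
base ((646.411865234375, 172.09747314453125), (248.555419921875, 303.4893798828125), 2.105208396911621) 1596
```

View pics/topz.png

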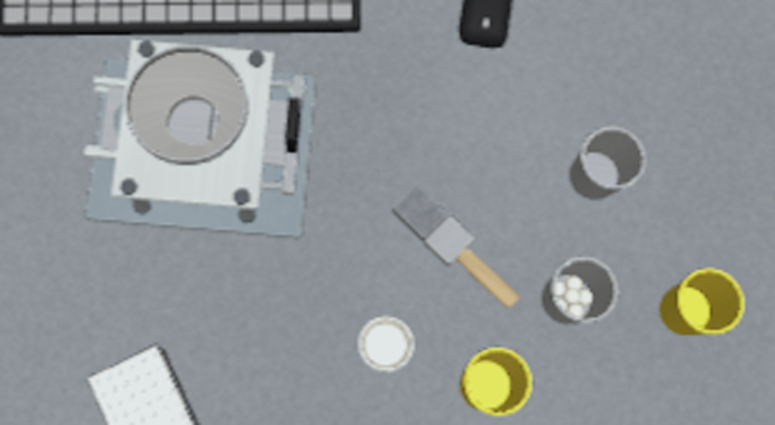

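Request:
step_arm([
  [1,0.976,0.738,0,1],
  [1,0.976,0.738,0,1],
  [1,0.976,0.738,0,1],
  [1,0.976,0.738,0,1],
  [1,0.976,0.738,0,1],
  [1,0.976,0.738,0,1],
  [1,0.976,0.738,0,1],
  [1,0.976,0.738,0,1],
  [1,0.976,0.738,0,1],
  [1,0.976,0.738,0,1],
  [1,0.976,0.738,0,1],
  [1,0.976,0.738,0,1],
], squeeze=10)

```text
time: 1.4
tool_pos: [0.4199, -0.2872, 0.2436]
tool_rot: [-3.141, -0.0, 1.206]
contact_force: [0.1, -0.8, 0.3]
opening: 0.0919
```

Request:
step_arm([
  [1,0.976,0.738,0,1],
  [1,0.976,0.738,0,1],
  [1,0,0,0,1],
  [1,0,0,0,1],
  [1,0,0,0,0.6],
  [1,0,0,0,0],
  [1,0,0,0,0],
  [1,0,0,0,0],
])

```text
time: 2.2
tool_pos: [0.4678, -0.2514, 0.2437]
tool_rot: [-3.142, -0.0, 1.57]
contact_force: [-0.0, -0.3, -0.9]
opening: 0.0915
```

Run:
```python
from h import *
P,px,r=cloud("wrist"); cv2.imwrite("pics/w1.png",px)
s=sensors.observe(); print(s["tool_pos"],s["tool_rot"],s["qpos"])
Q=P.reshape(-1,3);d=np.hypot(Q[:,0]-.4677,Q[:,1]+.251)
Q=Q[(d<.055)&(Q[:,2]>.062)&(Q[:,2]<.085)];print(len(Q))
h=cv2.convexHull(Q[:,:2].astype(np.float32))[:,0]; print(fit(h),cv2.minEnclosingCircle(h),Q[:,2].max())
```

```text
[ 0.46775852 -0.25134972  0.24368767] [-3.14155394e+00 -7.29940910e-05  1.56984560e+00] [-6.37476228e-01  3.53111541e-01  1.50766655e+00  3.72421163e-05
  1.28088908e+00 -6.36536146e-01]
780
(array([ 0.4683, -0.2491]), 0.0343) ((0.46833086013793945, -0.24922992289066315), 0.034667596220970154) 0.07680461415876966
```

View pics/w1.png

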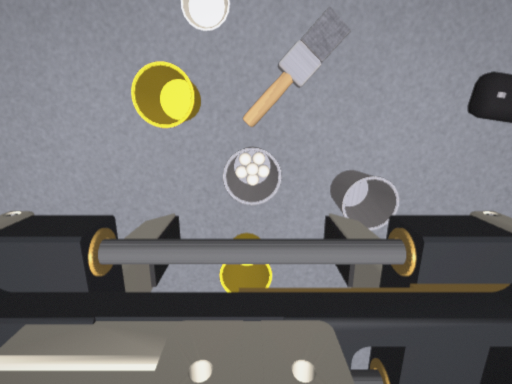

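Request:
step_arm([
  [1,0,0.05,-1,0],
  [1,0,0,-1,0],
  [1,0,0,-1,0],
  [1,0,0,-1,0],
  [1,0,0,-1,0],
  [1,0,0,-1,0],
  [1,0,0,-1,0],
  [1,0,0,-0.19,0],
  [1,0,0,0,0],
  [0.5,0,0,0,0],
  [0.5,0,0,0,0],
  [0.5,0,0,0,0],
])

```text
time: 3.45
tool_pos: [0.4683, -0.2504, 0.0651]
tool_rot: [3.14, 0.001, 1.571]
contact_force: [-0.4, -0.8, -0.4]
opening: 0.0724
```

Request:
step_arm([
  [0.3,0,0,0,0],
  [0.3,0,0,0,0],
  [0.3,0,0,0,0],
  [0.3,0,0,0,0],
  [0.3,0,0,0,0],
])

```text
time: 3.95
tool_pos: [0.4681, -0.2503, 0.0648]
tool_rot: [3.141, 0.001, 1.571]
contact_force: [-1.4, -0.5, 6.4]
opening: 0.0669
```

Run:
```python
from h import *
P,px,r=cloud("wrist"); cv2.imwrite("pics/w2.png",px)
P,px,r=cloud("scene"); cv2.imwrite("pics/s2.png",cv2.resize(px[100:250,120:320],None,fx=3.5,fy=3.5))
s=sensors.observe(); print(s["tool_pos"],s["opening"],s["contact_force"])
```

```text
[ 0.46811021 -0.25033698  0.06477387] 0.06699080308907587 [-1.70793869  1.03926661  6.36428369]
```

View pics/s2.png

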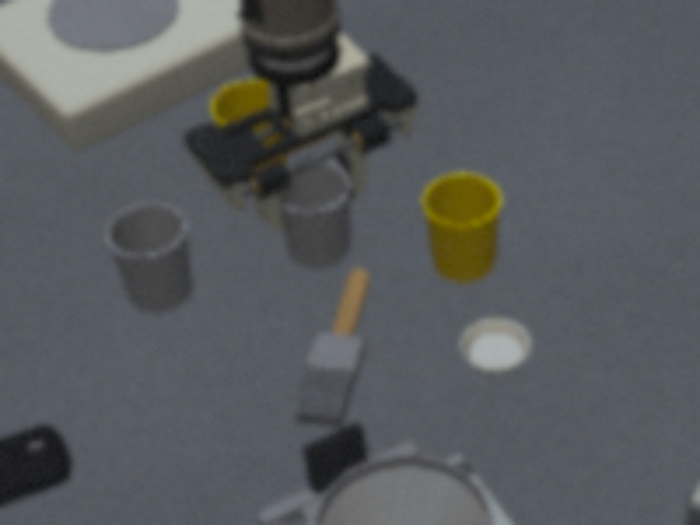

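View pics/w2.png

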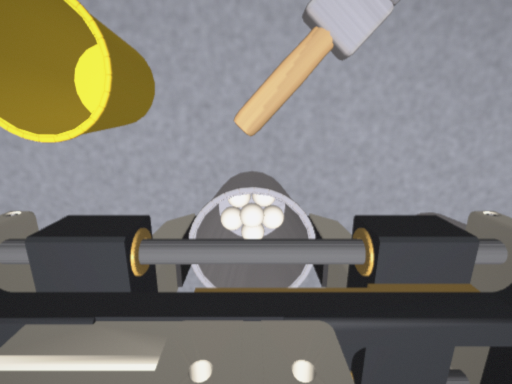

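Request:
step_arm([
  [0.3,0,0,0.2,0],
  [0.3,0,0,0.5,0],
  [0.3,0,0,1,0],
  [0.3,0,0,1,0],
  [0.3,0,0,1,0],
  [0.3,0,0,0.5,0],
  [0.3,0,0,0,0],
  [0.3,0,0,0,0],
], squeeze=12)

```text
time: 4.85
tool_pos: [0.4676, -0.2498, 0.1689]
tool_rot: [-3.142, -0.0, 1.571]
contact_force: [-0.3, 0.4, -2.4]
opening: 0.0668
```

Run:
```python
from h import *
P,px,r=cloud("wrist"); cv2.imwrite("pics/w3.png",px)
P,px,r=cloud("scene"); cv2.imwrite("pics/s3.png",cv2.resize(px[100:250,120:320],None,fx=3.5,fy=3.5))
s=sensors.observe(); print(s["tool_pos"],s["opening"],s["contact_force"],s["torque"])
```

```text
[ 0.46729385 -0.24964218  0.1680625 ] 0.06700038147675234 [-0.23488151 -0.44486246 -1.86367556] [-0.10110301 -0.14787377 -0.00436792]
```

View pics/s3.png

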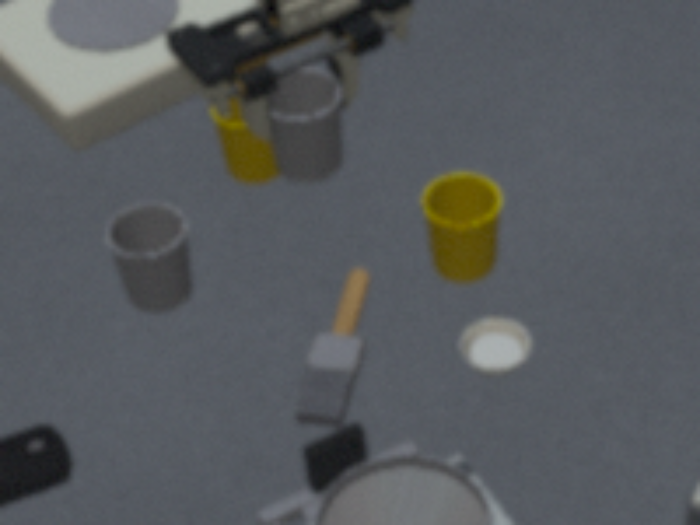

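View pics/w3.png

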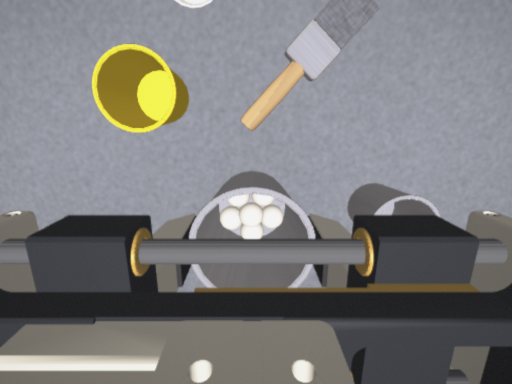

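Run:
```python
import numpy as np
P=np.load("top0.npy"); Q=P[95:175,150:240].reshape(-1,3)
d=np.hypot(Q[:,0]-.627,Q[:,1]-.162)
for sgn in (1,-1):
  for a in range(20,64,3):
    m=(d>=a/1000)&(d<(a+3)/1000)&(abs(Q[:,1]-.162)<.025)&(sgn*(Q[:,0]-.627)>0)
    if m.sum(): print(sgn,a,m.sum(),np.percentile(Q[m,2],[10,50,90]).round(3))
```

```text
1 20 31 [0.088 0.09  0.093]
1 23 36 [0.089 0.091 0.104]
1 26 66 [0.09  0.102 0.11 ]
1 29 36 [0.107 0.111 0.115]
1 32 35 [0.111 0.115 0.118]
1 35 32 [0.117 0.12  0.124]
1 38 34 [0.121 0.123 0.127]
1 41 32 [0.124 0.127 0.13 ]
1 44 38 [0.127 0.13  0.134]
1 47 32 [0.132 0.135 0.138]
1 50 40 [0.135 0.138 0.141]
1 53 29 [0.14  0.143 0.146]
1 56 73 [0.143 0.15  0.16 ]
1 59 14 [0.149 0.159 0.16 ]
-1 20 22 [0.088 0.091 0.092]
-1 23 5 [0.087 0.09  0.1  ]
-1 26 21 [0.107 0.109 0.11 ]
-1 29 17 [0.111 0.112 0.115]
-1 32 17 [0.113 0.116 0.118]
-1 35 14 [0.118 0.12  0.122]
-1 38 16 [0.122 0.124 0.126]
-1 41 17 [0.126 0.128 0.129]
-1 44 25 [0.097 0.131 0.134]
-1 47 37 [0.097 0.101 0.137]
-1 50 29 [0.096 0.1   0.14 ]
-1 53 22 [0.097 0.099 0.101]
-1 56 53 [0.097 0.147 0.16 ]
-1 59 43 [0.097 0.149 0.16 ]
-1 62 22 [0.097 0.099 0.101]
```

Request:
step_arm([
  [0.3,0.7,0.6,1,0],
  [0.3,0.7,1,0.9,0],
  [0.3,0.7,1,0,0],
  [0.3,0.7,1,0,0],
  [0.3,0.7,1,0,0],
  [0.3,0.7,1,0,0],
  [0.3,0.7,1,0,0],
  [0.3,0.7,1,0,0],
  [0.3,0.77,1,0,0],
  [0.3,0,1,0,0],
  [0.3,0,0.8,0,0],
  [0.3,0,0.5,0,0],
])

```text
time: 6.15
tool_pos: [0.6266, 0.0241, 0.2149]
tool_rot: [-3.139, -0.001, 1.572]
contact_force: [0.1, -0.2, -2.1]
opening: 0.0666
```

Request:
step_arm([
  [0.3,0,0.2,0,0],
  [0.3,0,0,0,0],
  [0.3,0,0,0,0],
])

```text
time: 6.45
tool_pos: [0.6271, 0.0265, 0.2163]
tool_rot: [-3.141, 0.0, 1.57]
contact_force: [-0.4, 0.2, -3.0]
opening: 0.067
```

Run:
```python
from h import *
P,px,r=cloud("wrist"); cv2.imwrite("pics/w4.png",px)
P,px,r=cloud("scene"); cv2.imwrite("pics/s4.png",cv2.resize(px[150:320,150:350],None,fx=3.5,fy=3.5))
s=sensors.observe(); print(s["tool_pos"],s["opening"],s["contact_force"],s["torque"])
```

```text
[0.62710631 0.02638736 0.21649184] 0.06659387540658843 [ 0.01803311 -0.05689462 -1.40318975] [-0.00570758 -0.08202427  0.03698654]
```

View pics/s4.png

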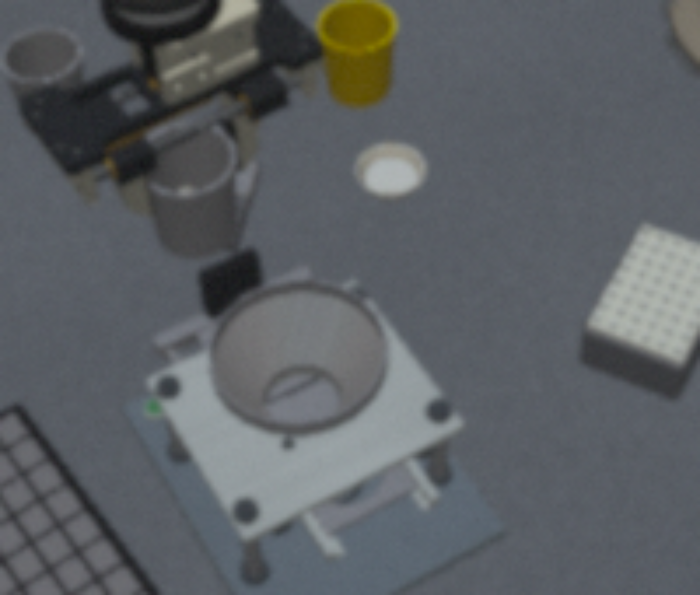

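View pics/w4.png

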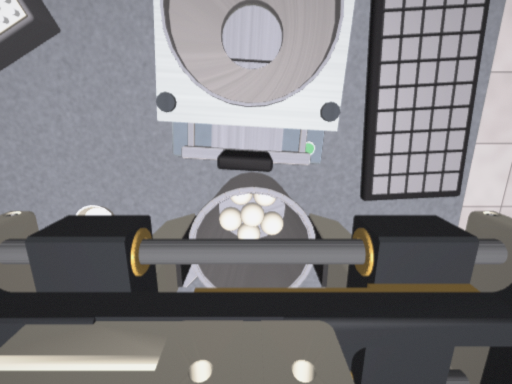

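Request:
step_arm([
  [0.3,0,0.5,0,0],
  [0.3,0,0.5,-0.08,0],
  [0.3,0,0.5,0,0],
  [0.3,0,0.3,0,0],
  [0.3,0,0.2,0,0],
  [0.3,0,0.2,0,0],
  [0.3,0,0.2,0,0],
  [0.3,0,0.2,0,0],
], squeeze=8)

```text
time: 7.35
tool_pos: [0.6272, 0.0925, 0.2147]
tool_rot: [3.141, 0.0, 1.57]
contact_force: [0.1, -1.7, -2.0]
opening: 0.0668
```

Run:
```python
from h import *
P,px,r=cloud("wrist"); cv2.imwrite("pics/w5.png",px)
P,px,r=cloud("scene"); cv2.imwrite("pics/s5.png",cv2.resize(px[150:320,150:350],None,fx=3.5,fy=3.5))
s=sensors.observe(); print(s["tool_pos"],s["opening"],s["contact_force"],s["torque"])
```

```text
[0.62717011 0.09287002 0.21464413] 0.0674055222470423 [-0.15237844 -1.19049072 -1.72180731] [-0.1765953  -0.13664091 -0.0185204 ]
```

View pics/s5.png

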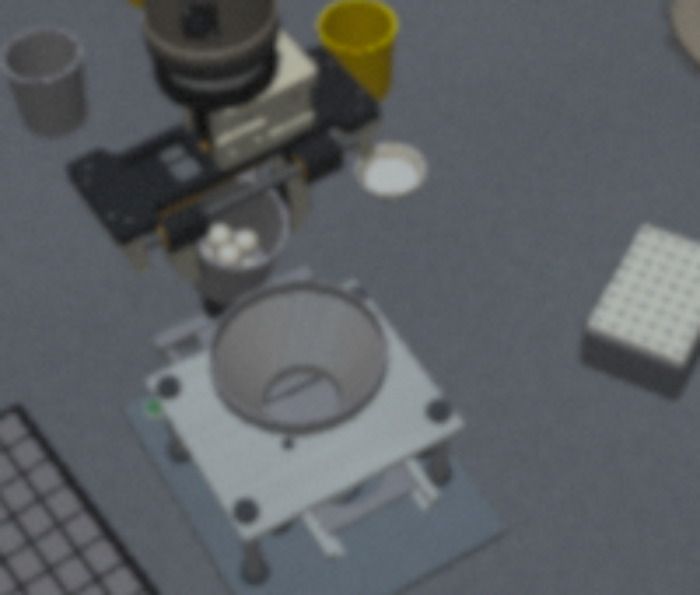

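View pics/w5.png

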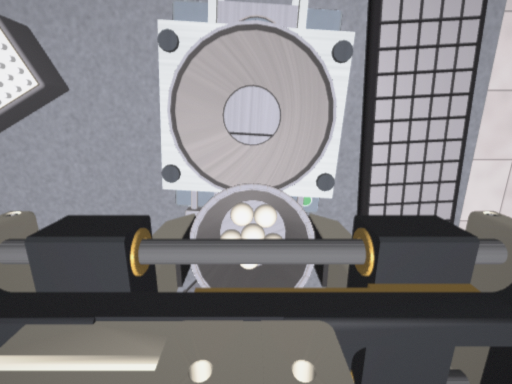

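Request:
step_arm([
  [0.3,0,0.36,0,0],
  [0.3,0,0.36,0,0],
  [0.3,0,0.36,0,0],
  [0.3,0,0.29,-0.1,0],
  [0.3,0,0.29,-0.1,0],
  [0.3,0,0.29,-0.1,0],
  [0.3,0,0,0,0],
])

```text
time: 8.15
tool_pos: [0.627, 0.1425, 0.2066]
tool_rot: [-3.142, -0.001, 1.572]
contact_force: [-0.6, -0.3, 0.2]
opening: 0.067
```

Run:
```python
from h import *
P,px,r=cloud("wrist"); cv2.imwrite("pics/w6.png",px)
P,px,r=cloud("scene"); cv2.imwrite("pics/s6.png",cv2.resize(px[150:320,150:350],None,fx=3.5,fy=3.5))
s=sensors.observe(); print(s["tool_pos"],s["opening"],s["contact_force"],s["torque"])
```

```text
[0.62714487 0.14158454 0.20712431] 0.06692607721584333 [-0.74906401 -0.83754701 -0.09162057] [-0.06191546 -0.01988837 -0.0862433 ]
```

View pics/s6.png

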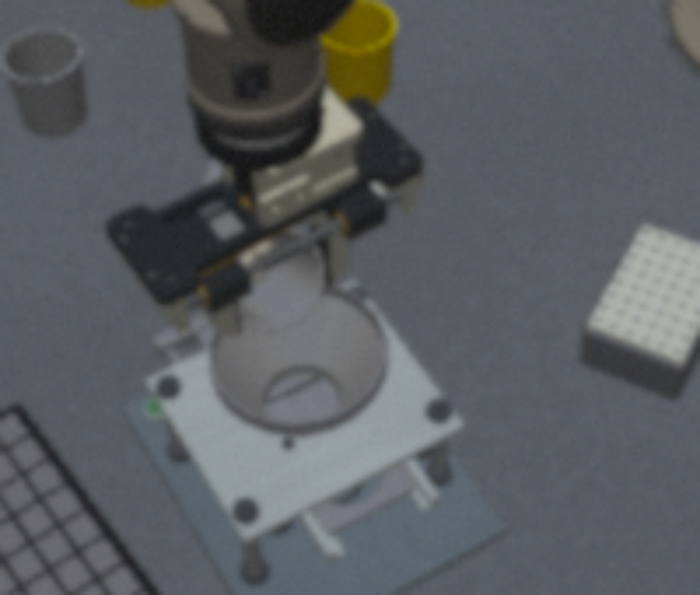

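View pics/w6.png

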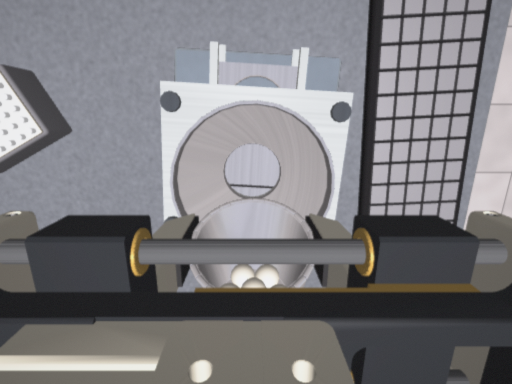

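Request:
step_arm([
  [0.3,0,0.17,-0.165,0],
  [0.3,0,0.17,-0.165,0],
  [0.3,0,0.17,-0.165,0],
  [0.3,0,0.17,-0.165,0],
  [0.3,0,0.11,-0.18,0],
  [0.3,0,0.11,-0.18,0],
  [0.3,0,0.11,-0.18,0],
  [0.3,0,0,0,0],
  [0.3,0,0,0,0],
])

```text
time: 9.15
tool_pos: [0.6271, 0.1666, 0.177]
tool_rot: [3.142, -0.0, 1.571]
contact_force: [-0.3, -0.4, -1.1]
opening: 0.0668
```

Run:
```python
from h import *
P,px,r=cloud("wrist"); cv2.imwrite("pics/w7.png",px)
P,px,r=cloud("scene"); cv2.imwrite("pics/s7.png",cv2.resize(px[150:320,150:350],None,fx=3.5,fy=3.5))
s=sensors.observe(); print(s["tool_pos"],s["opening"],s["contact_force"],s["torque"])
```

```text
[0.62714697 0.16650633 0.17723099] 0.06720392859854694 [-0.60398395 -0.01479091 -0.27914962] [ 0.04665402 -0.08278524  0.00927742]
```

View pics/s7.png

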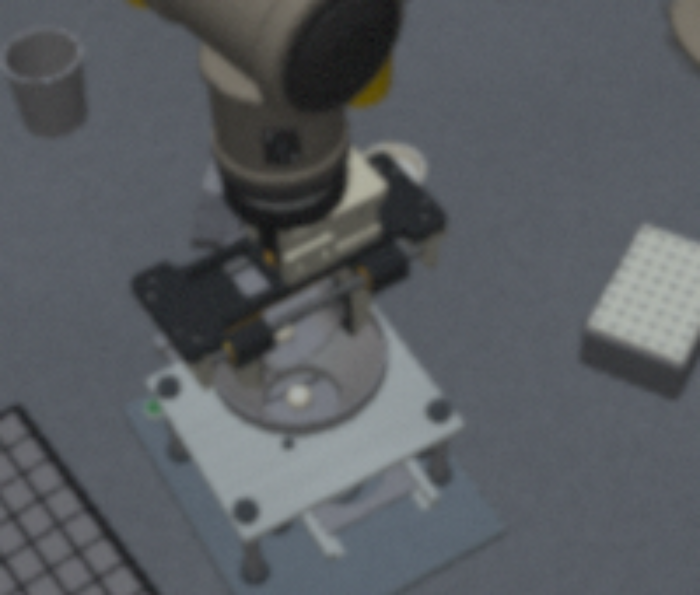

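View pics/w7.png

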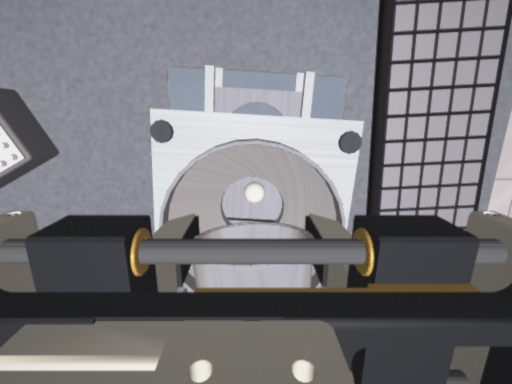

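Request:
step_arm([
  [0.3,0,0.06,-0.18,0],
  [0.3,0,0.06,-0.18,0],
  [0.3,0,0,0,0],
  [0.3,0,0,0,0],
  [0.3,0,0,0,0],
  [0.3,0,0,0,0],
  [0.3,0,0,0,0],
])

```text
time: 9.95
tool_pos: [0.6271, 0.1694, 0.1681]
tool_rot: [3.141, -0.0, 1.571]
contact_force: [0.6, 0.6, -0.6]
opening: 0.0671
```

Run:
```python
from h import *
P,px,r=cloud("wrist"); cv2.imwrite("pics/w8.png",px)
P,px,r=cloud("scene"); cv2.imwrite("pics/s8.png",cv2.resize(px[150:320,150:350],None,fx=3.5,fy=3.5))
s=sensors.observe(); print(s["tool_pos"],s["opening"],s["contact_force"],s["torque"])
```

```text
[0.62712105 0.16941823 0.16808774] 0.06711061650538305 [-0.40515007  0.21517156  0.25582833] [ 6.64885874e-05 -1.63720335e-01  2.42090304e-02]
```

View pics/s8.png

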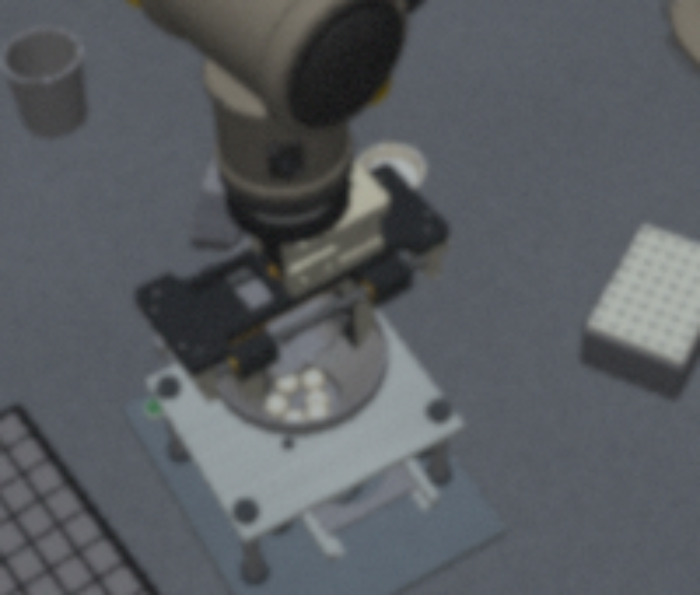

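View pics/w8.png

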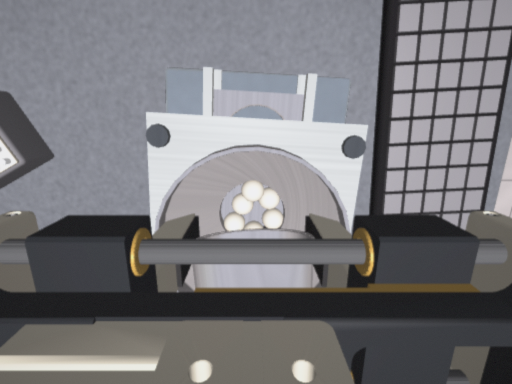

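Request:
step_arm([
  [0.3,0,-0.11,0.36,0],
  [0.3,0,-0.15,0.27,0],
  [0.3,0,-0.15,0.27,0],
  [0.3,0,-0.34,0.33,0],
  [0.3,0,-0.34,0.33,0],
  [0.3,0,-0.3,0.15,0],
  [0.3,0,-0.3,0.1,0],
  [0.3,0,-0.3,0.1,0],
  [0.3,0,0,0,0],
], squeeze=5)

```text
time: 10.95
tool_pos: [0.6271, 0.1183, 0.2158]
tool_rot: [-3.141, 0.0, 1.569]
contact_force: [0.1, -0.9, -0.7]
opening: 0.067
```

Run:
```python
from h import *
P,px,r=cloud("wrist"); cv2.imwrite("pics/w9.png",px)
P,px,r=cloud("scene"); cv2.imwrite("pics/s9.png",cv2.resize(px[150:320,150:350],None,fx=3.5,fy=3.5))
s=sensors.observe(); print(s["tool_pos"],s["opening"],s["contact_force"],s["torque"])
```

```text
[0.62697806 0.11944732 0.21541716] 0.0669303659967756 [ 0.23156819 -0.82036563 -0.47630748] [-0.06909311 -0.17999417 -0.00873678]
```

View pics/s9.png

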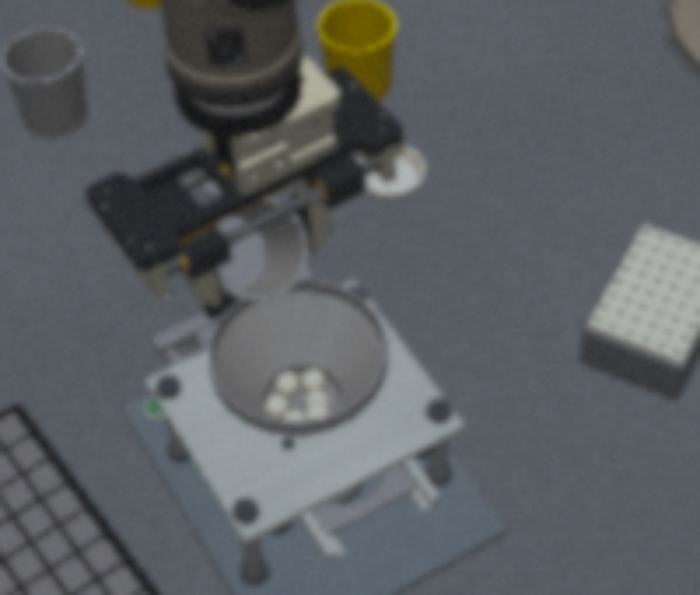

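View pics/w9.png

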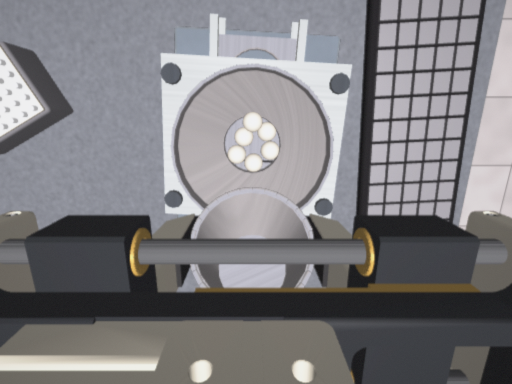

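Request:
step_arm([
  [0.3,0,-0.35,0,0],
  [0.3,0,-0.35,0,0],
  [0.3,0,-0.35,0.1,0],
  [0.3,0,-0.5,0.2,0],
  [0.3,0,-0.6,0.2,0],
  [0.3,0,-0.6,0,0],
  [0.3,0,-0.6,0,0],
  [0.3,0,-0.4,0,0],
  [0.3,0,-0.2,0,0],
  [0.3,0,0,0,0],
  [0.3,0,0,0,0],
])

```text
time: 12.15
tool_pos: [0.6271, 0.0212, 0.2281]
tool_rot: [-3.141, -0.0, 1.571]
contact_force: [-0.0, 0.2, -1.8]
opening: 0.067
```

Run:
```python
from h import *
P,px,r=cloud("wrist"); cv2.imwrite("pics/w10.png",px)
P,px,r=cloud("scene"); cv2.imwrite("pics/s10.png",cv2.resize(px[130:320,130:350],None,fx=3.2,fy=3.2))
s=sensors.observe(); print(s["tool_pos"],s["opening"],s["contact_force"],s["torque"])
```

```text
[0.62707424 0.02156605 0.22820518] 0.06727351090974704 [ 0.68315246  0.57565342 -2.1657219 ] [-0.03623574 -0.06389195  0.02410874]
```

View pics/s10.png

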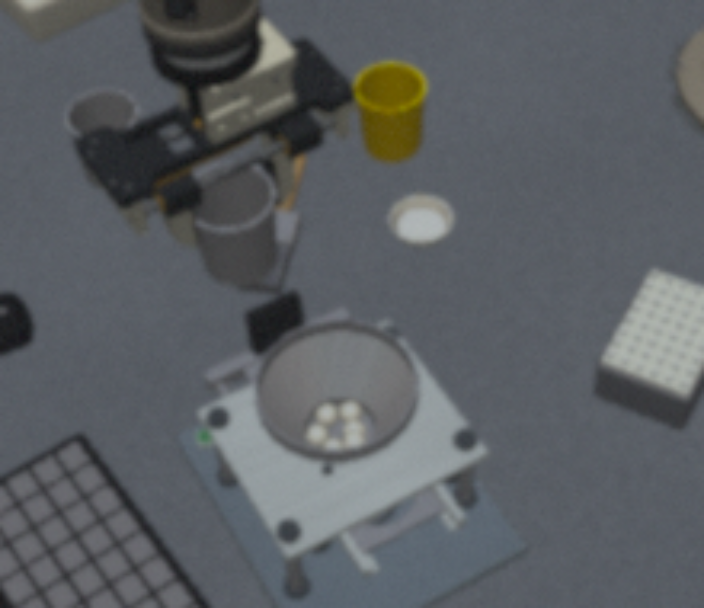

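View pics/w10.png

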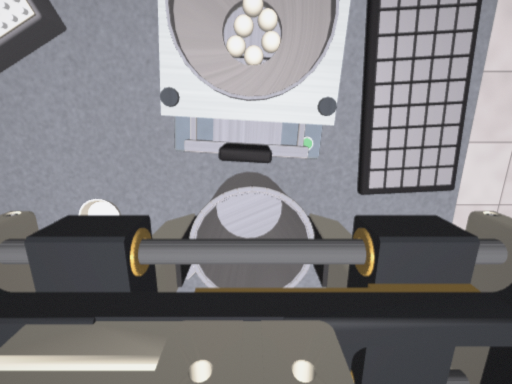

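Request:
step_arm([
  [0.3,-0.2,-0.4,0,0],
  [0.3,-0.4,-0.7,0,0],
  [0.3,-0.58,-1,0,0],
  [0.3,-0.58,-1,0,0],
  [0.3,-0.58,-1,0,0],
  [0.3,-0.58,-1,0,0],
  [0.3,-0.58,-1,0,0],
  [0.3,-0.58,-1,0,0],
  [0.3,-0.58,-1,0,0],
  [0.3,-0.58,-1,0,0],
  [0.3,-0.58,-0.96,0,0],
  [0.3,-0.35,-0.5,0,0],
], squeeze=8)

```text
time: 13.45
tool_pos: [0.4715, -0.2448, 0.2284]
tool_rot: [-3.142, 0.001, 1.569]
contact_force: [0.0, -0.1, -2.1]
opening: 0.0666
```

Request:
step_arm([
  [0.3,-0.2,-0.3,0,0],
  [0.3,0,0,-0.5,0],
  [0.3,0,0,-1,0],
  [0.3,0,0,-1,0],
  [0.3,0,0,-1,0],
  [0.3,0,0,-1,0],
  [0.3,0,0,-0.8,0],
  [0.3,0,0,-0.5,0],
  [0.3,0,0,-0.2,0],
  [0.3,0,0,-0.1,0],
  [0.3,0,0,0,0],
  [0.3,0,0,0,0],
])

```text
time: 14.65
tool_pos: [0.4683, -0.2509, 0.0766]
tool_rot: [3.14, 0.001, 1.571]
contact_force: [0.4, 0.4, -2.1]
opening: 0.0668
```

Run:
```python
from h import *
P,px,r=cloud("wrist"); cv2.imwrite("pics/w11.png",px)
P,px,r=cloud("scene"); cv2.imwrite("pics/s11.png",cv2.resize(px[100:250,120:320],None,fx=3.5,fy=3.5))
s=sensors.observe(); print(s["tool_pos"],s["opening"],s["contact_force"],s["torque"])
```

```text
[ 0.46819961 -0.25084191  0.07650334] 0.06727641135468693 [ 0.72527492 -0.2828815  -1.84446913] [-0.01837487 -0.12045374 -0.04855298]
```

View pics/s11.png

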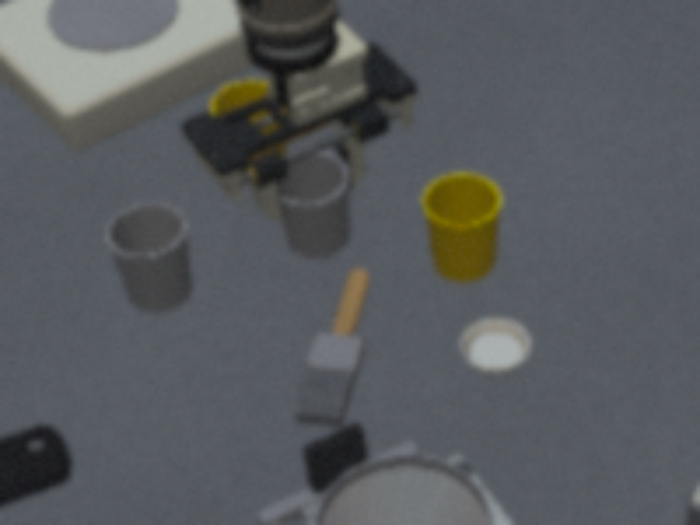

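View pics/w11.png

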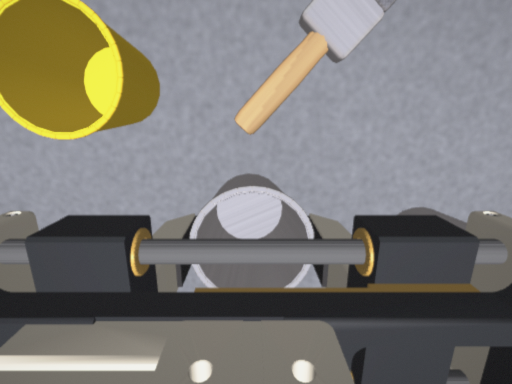

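Beaker is upright in the jaws about 12 mm above the bench; lowering gently.

Request:
step_arm([
  [0.3,0,0,-0.2,0],
  [0.3,0,0,-0.12,0],
  [0.3,0,0,-0.06,0],
  [0.3,0,0,-0.04,0],
  [0.3,0,0,-0.04,0],
  [0.3,0,0,0,0],
  [0.3,0,0,0,0],
], squeeze=6)

```text
time: 15.45
tool_pos: [0.4674, -0.2512, 0.065]
tool_rot: [-3.141, 0.001, 1.571]
contact_force: [-3.9, -0.8, 7.9]
opening: 0.067
```

Request:
step_arm([
  [0.8,0,0,0,0],
  [0.9,0,0,0,0],
  [0.95,0,0,0,0],
  [1,0,0,0,0],
  [1,0,0,0,0],
  [1,0,0,0,0],
])

```text
time: 16.05
tool_pos: [0.4679, -0.2505, 0.0641]
tool_rot: [3.142, -0.0, 1.571]
contact_force: [0.1, -0.3, 0.7]
opening: 0.0918
```

Run:
```python
from h import *
P,px,r=cloud("wrist"); cv2.imwrite("pics/w12.png",px)
s=sensors.observe(); print(s["tool_pos"],s["opening"],s["contact_force"],s["torque"])
```

```text
[ 0.46787491 -0.25051244  0.06417457] 0.09191070440811479 [-0.83224507  0.50923795 -0.19703526] [-0.00341383 -0.16487258  0.01712114]
```

View pics/w12.png

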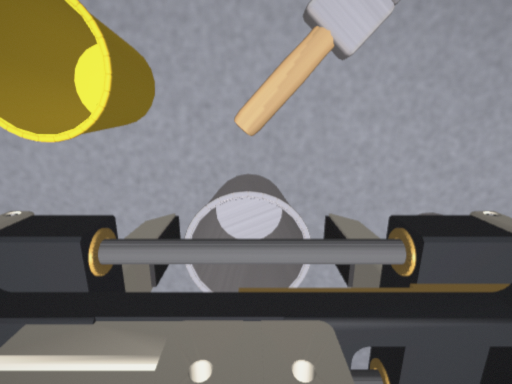

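Request:
step_arm([
  [1,0,0,0.3,0],
  [1,0,0,0.8,0],
  [1,0,0,1,0],
  [1,0,0,1,0],
  [1,0,0,1,0],
  [1,0,0,1,0],
  [1,0,0,1,0],
  [1,0,0,1,0],
  [0.8,0.3,0.62,0,-1],
  [0.6,0.3,0.62,0,-1],
  [0.38,0.3,0.62,0,-1],
  [0.38,0.3,0.62,0,-1],
])

```text
time: 17.3
tool_pos: [0.498, -0.1879, 0.2424]
tool_rot: [3.141, 0.0, 1.247]
contact_force: [0.4, -0.4, 0.9]
opening: 0.0645
```

Request:
step_arm([
  [0.38,0.3,0.62,0,-1],
  [0.38,0.3,0.62,0,-1],
  [0.38,0.3,0.62,0,-1],
  [0.38,0.3,0.62,0,-1],
  [0.38,0.3,0.62,0,-1],
  [0.38,0.3,0.62,0,-1],
  [0.38,0.3,0.62,0,-1],
  [0.38,0.3,0.62,0,-1],
  [0.38,0.3,0.62,0,-1],
  [0.38,0.3,0.62,0,-1],
  [0.38,0.3,0.62,0,-1],
  [0.38,0.3,0.62,0,-1],
])

```text
time: 18.5
tool_pos: [0.588, -0.0019, 0.2423]
tool_rot: [3.141, -0.0, 0.288]
contact_force: [0.1, 0.2, 1.6]
opening: 0.0346
```

Request:
step_arm([
  [0.38,0.3,0.62,0,-1],
  [0.38,0.3,0.62,0,-1],
  [0.38,0.3,0.62,0,-1],
  [0.38,0.3,0.62,0,-1],
  [0.38,0,0,0,-0.4],
  [0.38,0,0,0,0],
  [0.38,0,0,0,0],
])

```text
time: 19.2
tool_pos: [0.6177, 0.0593, 0.242]
tool_rot: [3.141, -0.0, -0.06]
contact_force: [0.3, 0.6, 0.3]
opening: 0.0346
```

Run:
```python
from h import *
for n in ["wrist","top"]:
  P,px,r=cloud(n); cv2.imwrite(f"pics/{n}13.png",px)
  Q=P.reshape(-1,3); m=(Q[:,2]>.12)&(Q[:,2]<.155)&(abs(Q[:,0]-.62)<.04)&(abs(Q[:,1]-.056)<.025)
  q=Q[m]; print(n,m.sum(), q.min(0),q.max(0),cv2.minAreaRect(q[:,:2].astype(np.float32)*1000), np.median(q,0))
  d=np.hypot(Q[:,0]-.468,Q[:,1]+.25); q=Q[(d<.06)&(Q[:,2]>.066)&(Q[:,2]<.09)]
  if len(q)>10: print("beaker",len(q),fit(cv2.convexHull(q[:,:2].astype(np.float32))[:,0]),q[:,2].max())
P,px,r=cloud("scene"); cv2.imwrite("pics/s13.png",cv2.resize(px[100:320,120:350],None,fx=3,fy=3))
s=sensors.observe(); print(s["tool_pos"],s["tool_rot"],s["opening"],s["contact_force"])
```

```text
wrist 618 [0.60050173 0.0529745  0.1200425 ] [0.64535526 0.06604389 0.1425609 ] ((622.9542846679688, 59.90896224975586), (11.442670822143555, 44.643375396728516), 86.5382308959961) [0.62549835 0.05961756 0.14035495]Traceback (most recent call last):
  File "<stdin>", line 5, in <module>
    return umr_minimum(a, axis, None, out, keepdims, initial, where)
ValueError: zero-size array to reduction operation minimum which has no identity
```

View pics/wrist13.png

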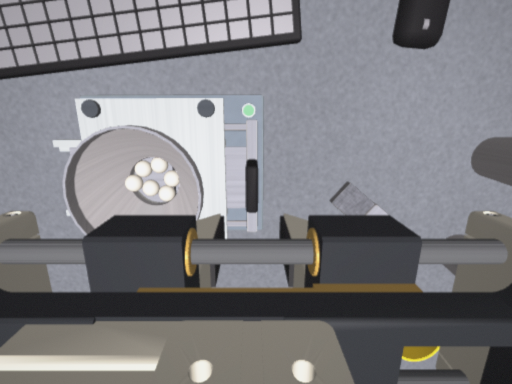

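View pics/top13.png

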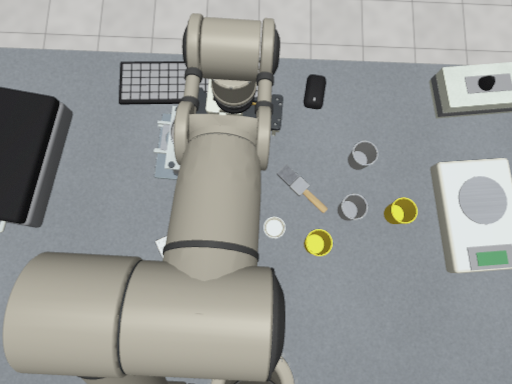

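Request:
step_arm([
  [0.38,0.1,0,-0.8,0],
  [0.38,0,0,-0.8,0],
  [0.38,0,0,-0.8,0],
  [0.38,0,0,-0.8,0],
  [0.38,0,0,-0.7,0],
  [0.38,0,0,-0.5,0],
  [0.38,0,0,-0.32,0],
  [0.38,0,0,0,0],
  [0.38,0,0,0,0],
], squeeze=20)

```text
time: 20.2
tool_pos: [0.6208, 0.0593, 0.1244]
tool_rot: [3.142, -0.001, -0.061]
contact_force: [0.1, 0.8, 0.4]
opening: 0.0348
```

Run:
```python
from h import *
P,px,r=cloud("wrist"); cv2.imwrite("pics/w14.png",px)
P,px,r=cloud("scene"); cv2.imwrite("pics/s14.png",cv2.resize(px[100:320,120:350],None,fx=3,fy=3))
s=sensors.observe(); print(s["tool_pos"],s["tool_rot"],s["opening"],s["contact_force"])
```

```text
[0.62091639 0.05940292 0.12478501] [ 3.14154528e+00 -1.85092436e-03 -6.11349163e-02] 0.03511220153621712 [ 0.08245367  0.23043451 -0.14907597]
```

View pics/s14.png

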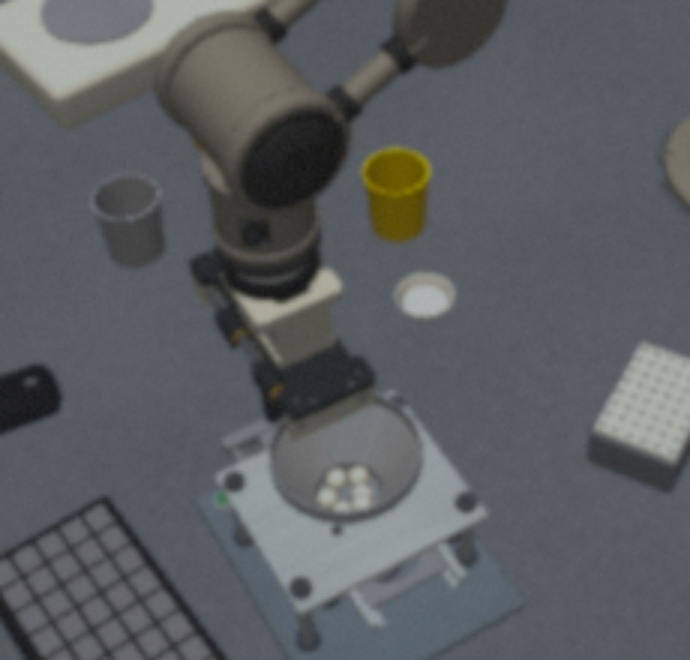

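View pics/w14.png

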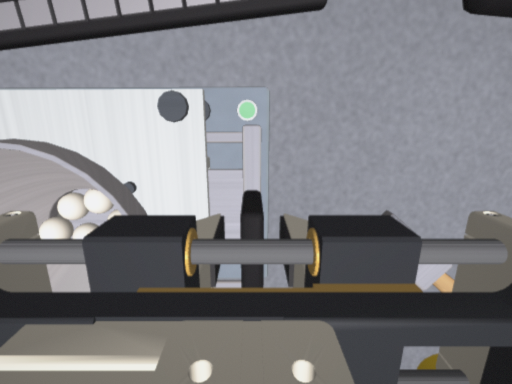

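Request:
step_arm([
  [0,0,0,0,0],
  [0,0,0,0,0],
  [0,0,0,0,0],
  [0,0,0,0,0],
  [0,0,0,0,0],
  [0,0,0,0,0],
], squeeze=25)

```text
time: 20.9
tool_pos: [0.6204, 0.0593, 0.1239]
tool_rot: [3.141, -0.0, -0.061]
contact_force: [-0.2, -0.7, 2.4]
opening: 0.0122
```

Request:
step_arm([
  [0,-0.01,-0.16,0,0],
  [0,-0.02,-0.32,0,0],
  [0,-0.02,-0.32,0,0],
  [0,-0.02,-0.32,0,0],
  [0,-0.02,-0.32,0,0],
  [0,-0.02,-0.32,0,0],
  [0,-0.02,-0.32,0,0],
  [0,-0.01,-0.24,0,0],
  [0,0,0,0,0],
  [0,0,0,0,0],
  [0,0,0,0,0],
])

```text
time: 22.0
tool_pos: [0.6172, 0.0032, 0.1239]
tool_rot: [-3.139, -0.001, -0.061]
contact_force: [1.3, 8.7, 1.7]
opening: 0.012
```

Run:
```python
from h import *
P,px,r=cloud("wrist"); cv2.imwrite("pics/w15.png",px)
Q,px,r=cloud("scene"); cv2.imwrite("pics/s15.png",cv2.resize(px[100:320,120:350],None,fx=3,fy=3))
s=sensors.observe(); print(s["tool_pos"],s["tool_rot"],s["opening"],s["contact_force"])
```

```text
[0.61717012 0.00330074 0.12392309] [-3.13889867e+00 -8.61436965e-04 -6.06222276e-02] 0.011833438263580928 [2.25916699 8.9695939  1.48879595]
```

View pics/s15.png

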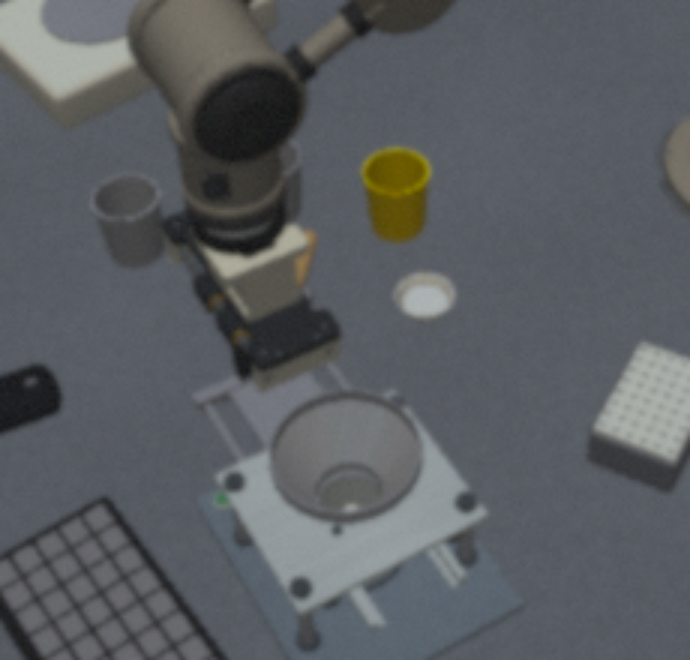

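View pics/w15.png

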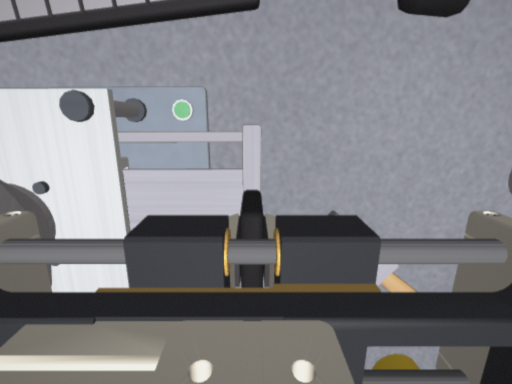

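Run:
```python
from h import *
P,px,r=cloud("wrist")
a=cv2.resize(px[130:250,80:280],None,fx=4,fy=4,interpolation=cv2.INTER_CUBIC); cv2.imwrite("pics/w16.png",a)
Q,px,r=cloud("scene"); cv2.imwrite("pics/s16.png",cv2.resize(px[220:330,180:300],None,fx=5,fy=5,interpolation=cv2.INTER_CUBIC))
```

```text
(no output)
```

View pics/s16.png

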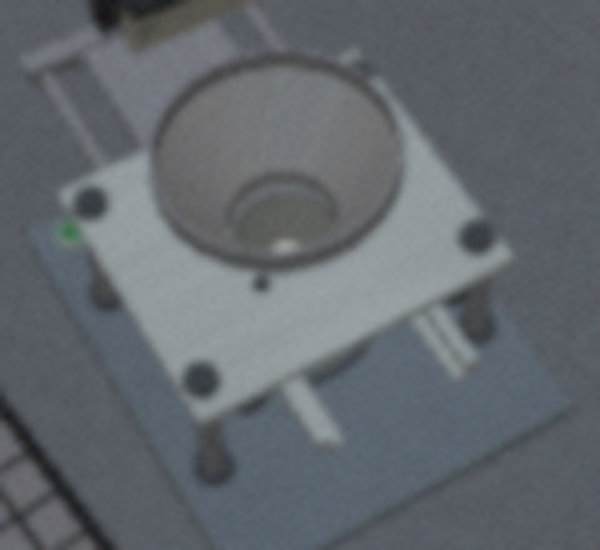

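View pics/w16.png

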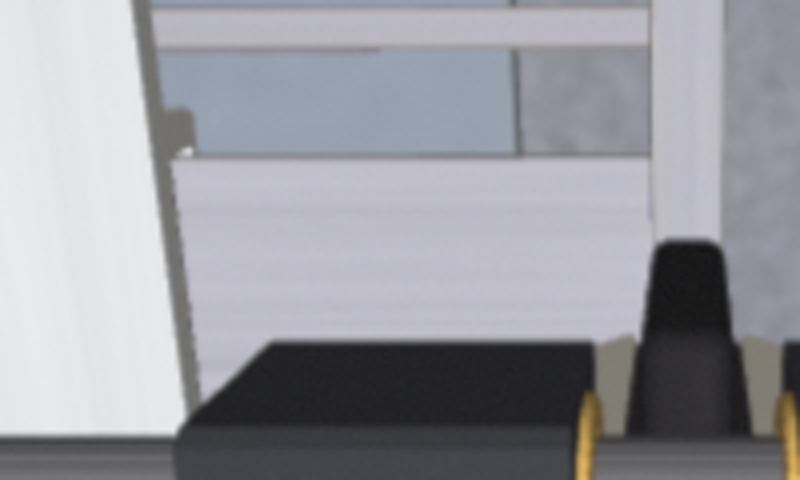

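Request:
step_arm([
  [0,0,-0.08,0,0],
  [0,0,0,0,0],
  [0,0,0,0,0],
  [0,0,0,0,0],
  [0,0,0,0,0],
])

```text
time: 22.7
tool_pos: [0.6171, 0.0014, 0.1239]
tool_rot: [-3.139, -0.001, -0.061]
contact_force: [0.6, 8.7, 1.6]
opening: 0.0121
```

Run:
```python
from h import *
P,px,r=cloud("wrist")
a=cv2.resize(px[130:250,80:280],None,fx=4,fy=4,interpolation=cv2.INTER_CUBIC); cv2.imwrite("pics/w17.png",a)
Q,px,r=cloud("top"); cv2.imwrite("pics/t17.png",cv2.resize(px[90:260,120:430],None,fx=2.5,fy=2.5,interpolation=cv2.INTER_CUBIC))
Q,px,r=cloud("scene"); 
cv2.imwrite("pics/s17.png",cv2.resize(px[220:330,180:300],None,fx=5,fy=5,interpolation=cv2.INTER_CUBIC))
d=np.hypot(Q[...,0]-.627,Q[...,1]-.162); m=(d<.03)&(Q[...,2]<.105)
v,u=np.nonzero(m); print(len(v)); 
for i in range(0,len(v),6): print(u[i],v[i],Q[v[i],u[i]].round(3),px[v[i],u[i]])
s=sensors.observe(); print(s["tool_pos"],s["tool_rot"],s["opening"],s["contact_force"],s["qvel"].round(4))
```

```text
138
236 252 [0.611 0.137 0.105] [124 120 117]
231 254 [0.624 0.135 0.105] [114 112 112]
237 254 [0.612 0.143 0.104] [102  99  97]
230 255 [0.627 0.135 0.103] [106 104 103]
236 255 [0.613 0.139 0.096] [86 87 85]
242 255 [0.603 0.152 0.103] [102 101 100]
233 256 [0.62  0.137 0.095] [90 90 89]
239 256 [0.608 0.146 0.096] [93 93 90]
228 257 [0.633 0.134 0.098] [95 93 95]
234 257 [0.617 0.136 0.088] [104 103 101]
240 257 [0.605 0.144 0.087] [97 97 95]
227 258 [0.637 0.137 0.1  ] [96 96 95]
233 258 [0.621 0.138 0.088] [102 101  97]
243 258 [0.601 0.153 0.09 ] [91 93 90]
228 259 [0.633 0.134 0.09 ] [89 88 87]
244 259 [0.601 0.157 0.091] [93 93 92]
229 260 [0.632 0.136 0.087] [92 93 88]
226 261 [0.641 0.138 0.092] [88 86 86]
225 262 [0.647 0.143 0.099] [91 90 89]
226 263 [0.642 0.138 0.085] [80 81 80]
225 266 [0.654 0.156 0.103] [105 104 103]
235 269 [0.619 0.138 0.038] [138 142 139]
233 274 [0.647 0.179 0.092] [100  96  93]
[0.61708327 0.00137314 0.12393296] [-3.13885451e+00 -6.51889688e-04 -6.05500922e-02] 0.012108267926856313 [0.5914569  8.76936491 2.66231846] [-0.0008 -0.0008 -0.     -0.0015 -0.0008 -0.0002]
```

View pics/w17.png

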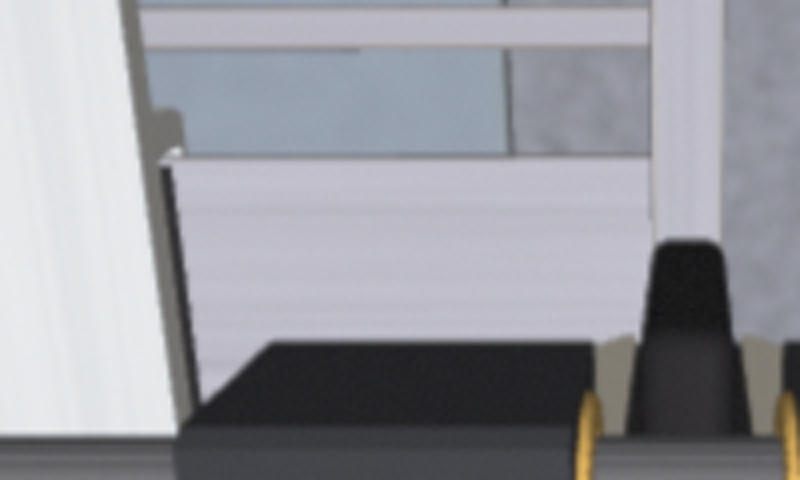

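View pics/t17.png

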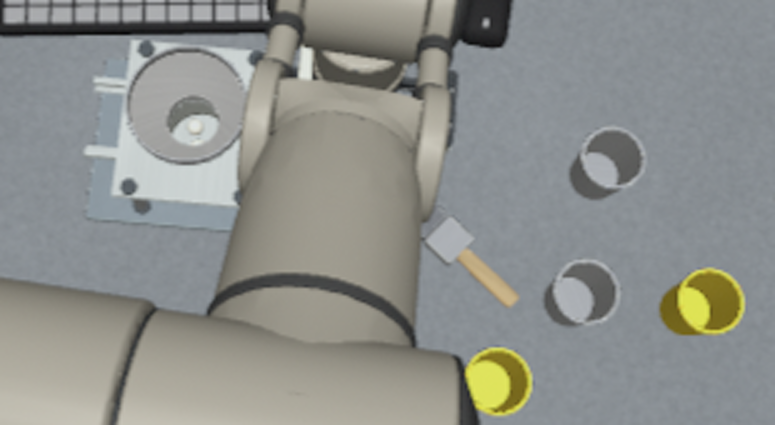

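View pics/s17.png

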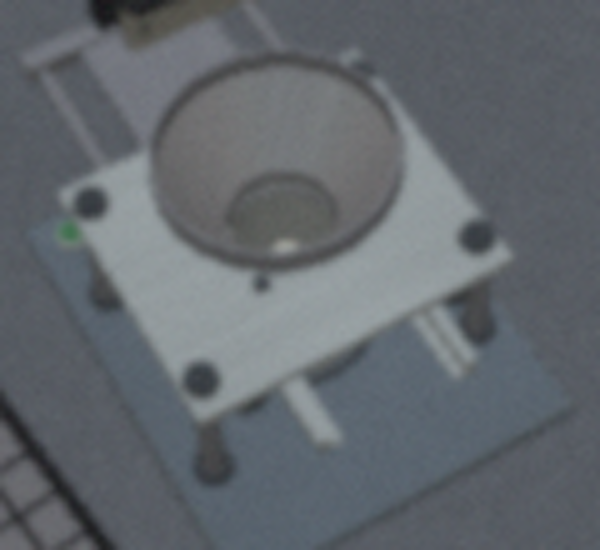

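Run:
```python
from h import *
Q,px,r=cloud("top"); cv2.imwrite("pics/t18.png",cv2.resize(px[95:185,145:255],None,fx=7,fy=6.5,interpolation=cv2.INTER_CUBIC))
for v in range(128,150,2): print(v,[(round(float(Q[v,u,2]),3)) for u in range(184,212,2)])
d=np.hypot(Q[...,0]-.468,Q[...,1]+.25); q=Q[(d<.06)&(Q[...,2]>.066)&(Q[...,2]<.09)]
print("beaker",fit(cv2.convexHull(q[:,:2].astype(np.float32))[:,0]),q[:,2].max())
Q,px,r=cloud("scene"); cv2.imwrite("pics/s18.png",px)
s=sensors.observe(); print(s["time"],s["tool_pos"],s["contact_force"])
```

```text
128 [0.122, 0.116, 0.112, 0.113, 0.109, 0.105, 0.104, 0.106, 0.105, 0.106, 0.107, 0.113, 0.119, 0.125]
130 [0.119, 0.116, 0.11, 0.107, 0.101, 0.095, 0.091, 0.087, 0.092, 0.096, 0.105, 0.111, 0.116, 0.118]
132 [0.116, 0.114, 0.105, 0.1, 0.09, 0.059, 0.057, 0.053, 0.049, 0.052, 0.061, 0.108, 0.111, 0.118]
134 [0.114, 0.111, 0.102, 0.087, 0.052, 0.047, 0.04, 0.037, 0.037, 0.04, 0.041, 0.053, 0.111, 0.114]
136 [0.114, 0.111, 0.092, 0.056, 0.044, 0.034, 0.029, 0.022, 0.024, 0.024, 0.024, 0.033, 0.109, 0.116]
138 [0.114, 0.108, 0.085, 0.037, 0.029, 0.022, 0.044, 0.041, 0.038, 0.027, 0.027, 0.023, 0.109, 0.117]
140 [0.115, 0.109, 0.045, 0.031, 0.026, 0.024, 0.043, 0.044, 0.042, 0.026, 0.025, 0.029, 0.109, 0.119]
142 [0.115, 0.113, 0.101, 0.024, 0.024, 0.025, 0.039, 0.041, 0.037, 0.022, 0.023, 0.026, 0.115, 0.121]
144 [0.119, 0.115, 0.109, 0.026, 0.027, 0.023, 0.026, 0.026, 0.025, 0.028, 0.026, 0.11, 0.12, 0.128]
146 [0.128, 0.121, 0.115, 0.11, 0.022, 0.022, 0.026, 0.042, 0.043, 0.025, 0.115, 0.119, 0.126, 0.138]
148 [0.133, 0.129, 0.127, 0.116, 0.115, 0.109, 0.109, 0.109, 0.113, 0.117, 0.121, 0.128, 0.137, 0.161]
beaker (array([ 0.4658, -0.2529]), 0.0341) 0.07960034286520501
22.95 [0.61708886 0.00138409 0.12393821] [0.90974596 9.20642053 1.50360505]
```

View pics/t18.png

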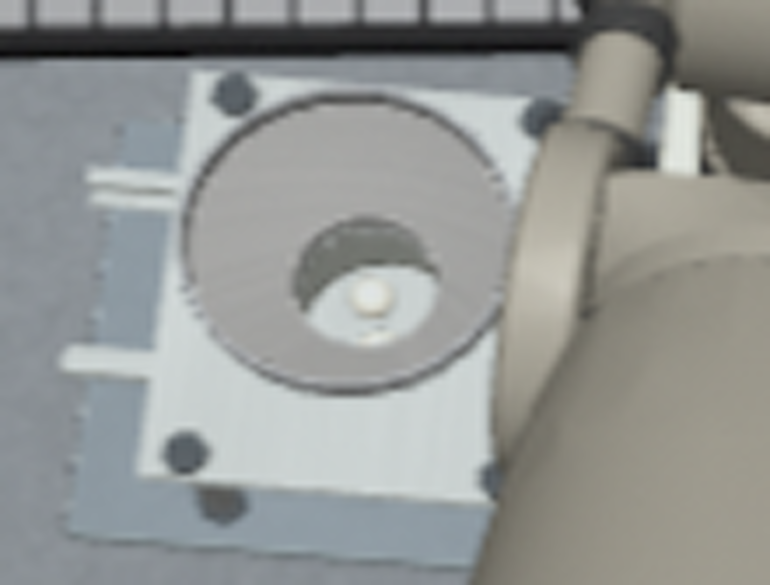

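View pics/s18.png

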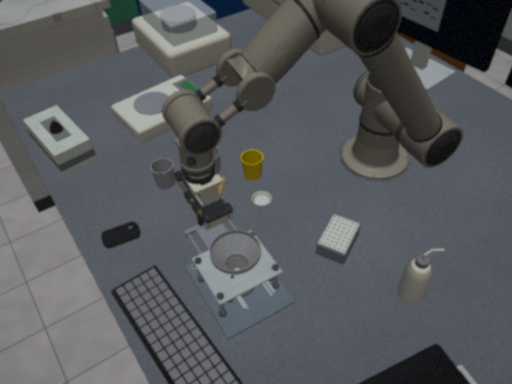

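Run:
```python
from h import *
for n in ["top","scene"]:
  Q,px,r=cloud(n)
  d=np.hypot(Q[...,0]-.627,Q[...,1]-.162); m=(d<.045)&(Q[...,2]<.075)&(Q[...,2]>.0)
  print(n)
  for v,u in zip(*np.nonzero(m)):
    if n=="scene" or (v%2==0 and u%2==0): print((u,v),((Q[v,u]-[.627,.162,0])*1000).round().astype(int).tolist(),int(px[v,u].mean()),end="; ")
  print()
```

```text
top
(np.int64(194), np.int64(132)) [31, 15, 61] 112; (np.int64(196), np.int64(132)) [34, 11, 52] 113; (np.int64(198), np.int64(132)) [34, 5, 53] 115; (np.int64(200), np.int64(132)) [34, 0, 54] 113; (np.int64(202), np.int64(132)) [34, -6, 56] 120; (np.int64(204), np.int64(132)) [33, -12, 59] 126; (np.int64(192), np.int64(134)) [28, 21, 53] 113; (np.int64(194), np.int64(134)) [32, 18, 43] 113; (np.int64(196), np.int64(134)) [31, 12, 44] 114; (np.int64(198), np.int64(134)) [34, 7, 36] 113; (np.int64(200), np.int64(134)) [36, 2, 32] 114; (np.int64(202), np.int64(134)) [34, -4, 40] 116; (np.int64(204), np.int64(134)) [33, -10, 42] 116; (np.int64(206), np.int64(134)) [29, -17, 53] 162; (np.int64(190), np.int64(136)) [22, 27, 53] 111; (np.int64(192), np.int64(136)) [26, 23, 43] 111; (np.int64(194), np.int64(136)) [29, 19, 33] 106; (np.int64(196), np.int64(136)) [32, 14, 24] 168; (np.int64(198), np.int64(136)) [33, 9, 24] 193; (np.int64(200), np.int64(136)) [32, 3, 26] 195; (np.int64(202), np.int64(136)) [34, -2, 22] 194; (np.int64(204), np.int64(136)) [32, -9, 28] 164; (np.int64(206), np.in
[... 12517 characters left out ...]
 np.int64(293)) [-3, 43, 19] 73; (np.int64(249), np.int64(293)) [-6, 43, 16] 81; (np.int64(241), np.int64(294)) [12, 35, 17] 99; (np.int64(242), np.int64(294)) [10, 36, 17] 89; (np.int64(243), np.int64(294)) [9, 40, 21] 87; (np.int64(244), np.int64(294)) [7, 41, 20] 81; (np.int64(245), np.int64(294)) [5, 42, 21] 74; (np.int64(248), np.int64(294)) [-2, 45, 17] 84; (np.int64(240), np.int64(295)) [16, 36, 17] 119; (np.int64(241), np.int64(295)) [14, 37, 17] 96; (np.int64(242), np.int64(295)) [14, 43, 25] 80; (np.int64(243), np.int64(295)) [10, 41, 19] 74; (np.int64(244), np.int64(295)) [9, 44, 22] 71; (np.int64(242), np.int64(296)) [13, 41, 17] 83; (np.int64(244), np.int64(296)) [8, 43, 15] 82;
```

Request:
step_arm([
  [0,0,0,0,0],
  [0,0,0,0,0],
  [0,0,0,0,0],
  [0,0,0,0,0],
  [0,0,0,0,0],
  [0,0,0,0,0],
])

```text
time: 23.65
tool_pos: [0.6171, 0.0014, 0.1239]
tool_rot: [-3.139, -0.001, -0.061]
contact_force: [0.7, 8.2, 1.8]
opening: 0.0117
```

```bash
python3 -c "
from cell import hand_in
print(hand_in())"
```

```text
the job is handed in; nothing more can be done
None
```

The run is handed in at 23.65 s with the shutter held at its line. I could not confirm all six balls by sight in the cup.

**What I did:**
- I gripped the full beaker lightly at its rim and pushed its foot against the hopper's rim. It swung in the jaws until it tipped, and all six balls were visible in the hopper with the shutter shut.
- I backed off so the beaker swung upright again, stood it at its starting place and let go.
- I then took the black grip across its 12 mm thickness and pulled it straight out.

**Last checks:**
- **Shutter:** the gripper moved 58.0 mm, and the engraved line shows right at the deck's front edge. The springs pull about 8–9 N and the arm is at rest.
- **Beaker:** in the last top picture it stands upright and empty. Its rim measured 2–3 mm from where it started.
- **Bystanders:** no bystander in view looked shifted; I checked this by eye and did not measure it.
- **Balls:** only about three can be seen through the throat, because the throat hides the rest of the cup. None were left in the hopper or on the visible bench, and the gap above the cup is too small for a ball to escape. Six in the cup is therefore inferred.
- **Cup:** I never touched it, but I did not measure how far it stands from its seat.

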